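# Lower the bench lift level with the stand

## Task

Take the red grip of the bench lift's release valve, crack the valve open anticlockwise a fraction of a turn so that the deck with the radio sinks slowly, and stop it with its top level with the top of the wooden stand beside it. Then turn the valve back clockwise until it seats and nip it up firmly, without forcing the lever, and let go. Never let the deck drop quickly, do not push on the deck or radio, and leave the other things on the table alone.

Things in the scene. Friction and masses are not known exactly. Their poses are not given: they have to be found in the camera images.
- grip (a point): Centre of the upright red round grip (16 mm diameter, 50 mm tall; its top is 21 mm above this point, the flat steel lever it stands on begins 29 mm below it) at the end of the release valve's steel lever (7 mm thick, 14 mm wide). It goes round the pivot on a circle of 60 mm radius; with the valve shut the lever points 120 degrees clockwise (seen from above) from the lift's own x axis, that is away from the deck.
- pivot (a point): Point on the valve's vertical axis, at the height of the grip's centre (98 mm above the table); its axes are the lift's: y points from the valve to the ram, 200 mm away. The valve block below is 56 mm square and 50 mm high. The base plate (150 x 360 x 10 mm) reaches 55 mm from the valve axis on the side away from the ram.
- valve (a joint): Valve stem angle in rad: 0 shut on its seat (a hard stop), grows anticlockwise seen from above, up to 1.5. It stays where it is left; turning it takes about 4 N at the grip. The deck starts to sink somewhere between 0.2 and 0.8 rad, sooner the heavier the (unknown) load; from there the speed grows by about 0.7 mm/s for each 0.01 rad, and turning back below that angle stops it. Fully shut means below 0.04 rad.
- lever (a joint): Springy bend of the lever against the stem, in rad: positive while the grip is pushed anticlockwise, negative while pushed clockwise, 0 when let go. 0.0075 rad per newton at the grip (8 N m per rad). A proper nip on the seat is about 10 to 12 N (0.075 to 0.09 rad); less than 7 N is not nipped up, over 21 N (0.16 rad) either way is forcing it.
- deck (a joint): Height of the lift's deck above its lowest position, in m (0 to 0.095). The deck only sinks by its load. It must sink slowly, about 10 mm/s; faster than 25 mm/s at any moment counts as dropping.
- deck_edge (a point): On the top face of the yellow deck (170 x 170 x 10 mm, centred on the red jack cylinder; a white radio 85 x 130 x 80 mm is fastened on it), 5 mm in from the edge next to the stand. Its z is the height of the deck's top.
- stand_top (a point): On the black rubber top face (154 mm square) of the plywood stand beside the lift, 5 mm in from the edge next to the deck. Its z is the height of the stand's top, different each time (147 to 167 mm), to be matched by the deck's top.
- meter_mid (a point): Centre of a yellow multimeter, 165 x 85 x 45 mm, lying loose on the table. To be left alone.
- case_mid (a point): Centre of a teal spectacle case, 160 x 64 x 36 mm, lying loose on the table. To be left alone.
- flask_mid (a point): Half-way up a green flask, 68 mm diameter, 210 mm high, standing loose on the table. To be left alone.
- jack: The whole bench lift, fixed to the table; origin on the table under the valve's axis, y towards the ram.

How it is judged:
By the outcome, as a careful person would: the job done as asked, in the order asked, and still so for the second after the job is handed in, with the robot touching nothing.
It also fails if it takes over 61 s, if anything falls off the work surface, if the arm or the gripper's body presses on something with over 40 N, if the wrist force passes 120 N, or if a joint passes its speed limit or range.

## Robot

A 7-joint arm with a two-finger parallel gripper is mounted at the origin on the work surface. World frame = base frame: x ahead of the robot, y to its left, z up, the work surface at z = 0. Lengths are in m, angles in rad, forces in N, time in s.
With the tool pointing down it reaches from about 0.4 to 0.85 m from the base axis. Payload 4.4 kg.
Tool frame: the origin (TCP) lies midway between the tips of the shut fingers; the grasp point (between the pads) lies 19 mm behind it (robot.grip_depth is the distance from the TCP to the grasp point, in m); z points along the fingers, y is the direction in which the jaws open and shut (so a half turn about z gives the same grasp; the last joint's range is limited). The gripper opens to 94 mm and grips with 3 to 60 N. Pads are 16 mm wide; open, the fingers measure 119 mm over their backs; the gripper's body (75 mm by 177 mm) begins 78 mm behind the grasp point.
Start: joints at [1.045, 0.628, 0.038, 1.517, -0.027, 0.996, -0.02], TCP at [0.288, -0.582, 0.205] pointing down, gripper open.
Joint ranges: [-3.06, 3.06], [-0.37, 2.12], [-1.25, 1.32], [0.18, 2.47], [-1.1, 4.24], [0.23, 1.98], [-2.94, 2.94]. Speed limits (rad/s): [2.57, 2.57, 3.14, 3.14, 3.14, 3.14, 3.14].

## Interface

Orientations are given as a rotation vector (axis times angle).
In Python, from cell import robot gives the robot as it stands.
- The arm moves only by the shell command python3 -m handwheel 'ROWS' [OPENING]. ROWS is JSON, a list of rows, each a list of 6 numbers: the shift along the tool's x, y, z in mm, then the turn, a rotation vector about the tool's x, y, z in rad. In form: [[x, y, z, ax, ay, az], ...]. A call has 1 to 20 rows; each row shifts and turns the pose as measured when the row begins, along the tool's axes as they then stand; what a row does not reach is not made up. A row lasts 1/12 s, in which the tool goes at most 41.7 mm and 7.16 degrees, less where a joint would pass 70% of its speed; a pose out of reach is approached as far as the arm can. A call with a gripper value outside its range is refused whole. OPENING is the gripper's target within -1 to 1 (shut at 1, half-way at 0, fully open at -1), set as the call begins (- or left out, the last holds). The fingers move at their own pace and stop on an object; the grip force is fixed at half the most. Time passes only in rows, so rows that do not move let the fingers close. It gives the time, the measured TCP pose, the force and the opening at its end, in the units of the state.
- robot.observe(): the state, without advancing time (a new reading comes with each control period).
- robot.snapshot(name): name is "scene" or "top" or "wrist"; returns a dict with "color" (420x560x3 uint8, red, green, blue), "range_z" (420x560 float32, m along the optical axis (not along the pixel's ray), 0 where there is no reading), "vertical_fov" (degrees; the focal length in pixels is half the picture's height over the tangent of half this angle, whatever the lens; pixels are square), "cx", "cy" (the principal point, pixels), "rvec" (rotation vector, rad) and "tvec" (3), from world to camera coordinates, as OpenCV has them; the wrist camera has in their place "tool_from_camera" (4x4, takes a point from camera to tool coordinates, whose origin is the TCP and whose axes are the flange's). Camera axes: x right, y down, z forward; pixel columns grow to the right and rows downward; lengths in m; the calibration is good to about 2 mm. The wrist camera is an equidistant fisheye: a pixel r from the principal point sees the ray r / f radians off the axis. A picture is of the moment at which its call begins: read the wrist's pose just before it.
- robot.finish_job(): hands the job in, once; it reports no verdict.
The state is a dict: "time": time; "joint_positions": joint angles; "qd": joint speeds; "tau": joint torques, N m; "tcp_pos": TCP position; "ee_rot": TCP orientation; "force": force on the tool from outside, world axes, zero at the start; "ft_torque": the same for the moment, N m; "finger_gap": opening from 0.0 (shut) to 1.0 (fully open).
Only numpy, scipy, OpenCV 4.12 (cv2) and the standard library are available. Lean on these libraries where they do the work, as an engineer would, in place of code of your own. Each camera call takes 0.05 s, during which the arm holds its last target.

## Working session

There is one attempt and no reset: what is moved stays moved. The work goes in short steps, Python scripts to look and compute and a shell command to move; the robot and the scene stay as the last step left them, time stands still between calls to the robot, and variables do not carry over. Pictures are saved under pics/ and viewed, and the job is handed in when it is done.

```bash
ls; mkdir -p pics; python3 - <<'E'
from cell import robot
import cv2
s=robot.observe(); print(s)
for n in ("scene","top","wrist"):
    p=robot.snapshot(n); cv2.imwrite(f"pics/{n}0.png",p["color"][:,:,::-1]); print(n,{k:v for k,v in p.items() if k not in("color","range_z")})
    import numpy as np; np.savez(f"pics/{n}0.npz",**p)
E
```

```text
pics
{'time': 0.0, 'joint_positions': array([ 1.04521264,  0.62932878,  0.03847811,  1.51831264, -0.02701962,
        0.99629188, -0.01998784]), 'qd': array([ 0.00085116,  0.00066849, -0.00067286,  0.00037554, -0.00066605,
        0.00160841,  0.00098521]), 'tau': array([-1.36042848e-05, -5.49720418e+01,  1.14355657e+00, -1.86632198e+01,
       -5.21285261e-02,  2.36952421e-02,  1.65812694e-04]), 'tcp_pos': array([ 0.28817047, -0.58191918,  0.20458372]), 'ee_rot': array([-3.05722906e+00, -7.15438361e-01,  6.92439290e-04]), 'force': array([-0.62872258, -0.05170324,  0.05880187]), 'ft_torque': array([-0.00932338, -0.01033995,  0.01683975]), 'finger_gap': 1.0038855344279063}
scene {'vertical_fov': 48.00953649854046, 'cx': 277.1272382029548, 'cy': 208.77575977822858, 'rvec': array([ 2.12122598,  0.95713093, -0.41977785]), 'tvec': array([-0.38880717, -0.13520348,  1.62989859])}
top {'vertical_fov': 53.527916920629394, 'cx': 272.52942210402216, 'cy': 209.97573393935556, 'rvec': array([ 2.16152365, -2.18628712,  0.13881586]), 'tvec': array([0.05006968, 0.52934767, 1.37024474])}
wrist {'vertical_fov': 65.70646984690485, 'cx': 281.23064199919486, 'cy': 210.08718380636822, 'tool_from_camera': array([[-2.42761916e-04, -9.58417265e-01, -2.85370440e-01,
         8.35010027e-02],
       [ 9.99999536e-01, -4.98559177e-04,  8.23722034e-04,
         3.25627735e-05],
       [-9.31743470e-04, -2.85370108e-01,  9.58416941e-01,
        -1.79389665e-01],
       [ 0.00000000e+00,  0.00000000e+00,  0.00000000e+00,
         1.00000000e+00]])}
```

View pics/scene0.png

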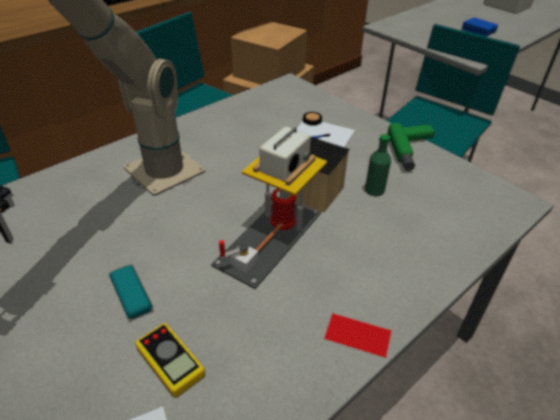

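View pics/top0.png

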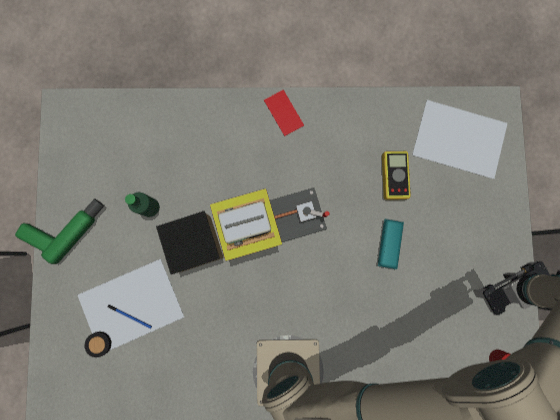

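View pics/wrist0.png

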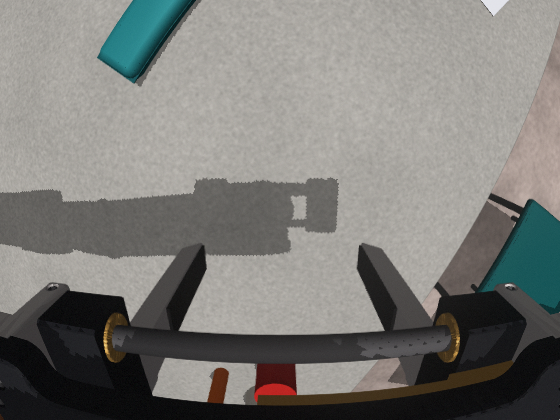

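Scene: the lift's red grip is near scene (222,248) and top (327,213), the deck is yellow, and the black stand top is at top (188,242). The wrist view doesn't show the lift. Next I'll measure these points.

```bash
cat > h.py <<'E'
import numpy as np, cv2
from scipy.spatial.transform import Rotation as R
def cam(p):
    f=210/np.tan(np.radians(float(p["vertical_fov"]))/2)
    K=np.array([[f,0,p["cx"]],[0,f,p["cy"]],[0,0,1]]); Rm=R.from_rotvec(p["rvec"]).as_matrix()
    return K,Rm,np.array(p["tvec"])
def cloud(p):
    K,Rm,t=cam(p); d=p["range_z"]; v,u=np.mgrid[:d.shape[0],:d.shape[1]]
    c=np.stack([(u-K[0,2])/K[0,0]*d,(v-K[1,2])/K[1,1]*d,d],-1)
    return (c-t)@Rm
def ray(p,u,v,z):
    K,Rm,t=cam(p); o=-Rm.T@t; r=Rm.T@np.array([(u-K[0,2])/K[0,0],(v-K[1,2])/K[0,0],1]); return o+r*(z-o[2])/r[2]
def hsv(p): return cv2.cvtColor(np.ascontiguousarray(p["color"]),cv2.COLOR_RGB2HSV)
E
python3 - <<'E'
from h import *
for n in("top","scene"):
    p=dict(np.load(f"pics/{n}0.npz")); W=cloud(p); H=hsv(p)
    red=((H[...,0]<6)|(H[...,0]>174))&(H[...,1]>150)&(H[...,2]>70)
    k,l,st,ce=cv2.connectedComponentsWithStats(red.astype(np.uint8))
    for i in range(1,k):
        if st[i,4]>8:
            w=W[l==i]; print(n,"red",st[i],ce[i].round(1),np.median(w,0).round(3),"max z",w[:,2].max().round(3), "rayz.119",ray(p,*ce[i],.119).round(4),ray(p,*ce[i],.098).round(4))
    yel=(H[...,0]>20)&(H[...,0]<32)&(H[...,1]>150)&(H[...,2]>120)
    k,l,st,ce=cv2.connectedComponentsWithStats(yel.astype(np.uint8))
    for i in range(1,k):
        if st[i,4]>80:
            w=W[l==i]; print(n,"yel",st[i],np.median(w,0).round(4),np.percentile(w,[10,90],0).round(3).tolist())
    if n=="top":
        pts=np.argwhere(l==(1+np.argmax(st[1:,4])))[:,::-1].astype(np.float32)
        print("deck rect",cv2.minAreaRect(pts), cv2.boxPoints(cv2.minAreaRect(pts)))
        blk=(H[...,2]<60); blk[:, :150]=0; blk[:,230:]=0; blk[:200]=0; blk[285:]=0
        k,l,st,ce=cv2.connectedComponentsWithStats(blk.astype(np.uint8)); i=1+np.argmax(st[1:,4])
        w=W[l==i]; print("stand",st[i],np.median(w,0),np.percentile(w[:,2],[10,25,75,90])); print(cv2.boxPoints(cv2.minAreaRect(np.argwhere(l==i)[:,::-1].astype(np.float32))))
        # plane check: table height
        print("table",np.median(W[300:330,200:240],(0,1)),np.median(W[120:150,150:200],(0,1)))
        cv2.imwrite("pics/topz.png",cv2.resize(np.ascontiguousarray(p["color"][170:280,140:350,::-1]),None,fx=3.8,fy=3.8,interpolation=cv2.INTER_CUBIC))
    else:
        print("table",np.median(W[300:330,250:300],(0,1)))
        cv2.imwrite("pics/scz.png",cv2.resize(np.ascontiguousarray(p["color"][110:300,200:360,::-1]),None,fx=3.1,fy=3.1,interpolation=cv2.INTER_CUBIC))
E
```

```text
top red [264  90  40  45 884] [283.5 112.5] [0.878 0.001 0.   ] max z 1.419 rayz.119 [0.8359 0.0064 0.119 ] [0.8433 0.0053 0.098 ]
top red [391 189   3   3   9] [392. 190.] [ 0.592 -0.358  0.045] max z 0.048 rayz.119 [ 0.5798 -0.3342  0.119 ] [ 0.5831 -0.3407  0.098 ]
top red [324 212   5   4  16] [326.1 213.3] [ 0.508 -0.122  0.118] max z 0.124 rayz.119 [ 0.5077 -0.1225  0.119 ] [ 0.5098 -0.1256  0.098 ]
top red [502 354   8   6  27] [505.1 356.1] [ 0.054 -0.686  0.07 ] max z 1.419 rayz.119 [ 0.0637 -0.659   0.119 ] [ 0.0586 -0.6708  0.098 ]
top yel [384 152  26  47 238] [ 0.6242 -0.3521  0.0376] [[0.568, -0.416, 0.033], [0.719, -0.339, 0.042]]
top yel [ 211  189   71   71 1367] [0.4568 0.1213 0.2173] [[0.389, 0.047, 0.214], [0.548, 0.203, 0.22]]
deck rect ((245.50941467285156, 224.28302001953125), (57.416709899902344, 58.515594482421875), 74.05460357666016) [[209.49055 204.71698]
 [265.7547  188.64151]
 [281.52826 243.84906]
 [225.26413 259.92453]]
stand [ 157  212   63   62 2583] [0.42080134 0.30334416 0.15354723] [0.15002145 0.15169384 0.15527399 0.15675361]
[[154.90001 226.70001
[... 696 characters left out ...]
14  0.098 ]
scene red [161 328   6   6  28] [163.2 330.5] [ 0.594 -0.36   0.044] max z 0.977 rayz.119 [ 0.6428 -0.3783  0.119 ] [ 0.6284 -0.373   0.098 ]
scene red [152 334   7   5  28] [154.7 335.9] [ 0.592 -0.382  0.044] max z 0.05 rayz.119 [ 0.6427 -0.3988  0.119 ] [ 0.6282 -0.394   0.098 ]
scene red [144 339   6   6  30] [146.4 341.4] [ 0.592 -0.404  0.044] max z 0.048 rayz.119 [ 0.6427 -0.4186  0.119 ] [ 0.6283 -0.4143  0.098 ]
scene yel [243 157  83  37 895] [0.5243 0.0761 0.2175] [[0.427, 0.039, 0.215], [0.557, 0.192, 0.22]]
scene yel [136 324  68  68 702] [ 0.6882 -0.4128  0.0382] [[0.595, -0.422, 0.033], [0.727, -0.345, 0.042]]
table [ 7.03739301e-01 -1.14800802e-01 -2.24243937e-04]
```

View pics/topz.png

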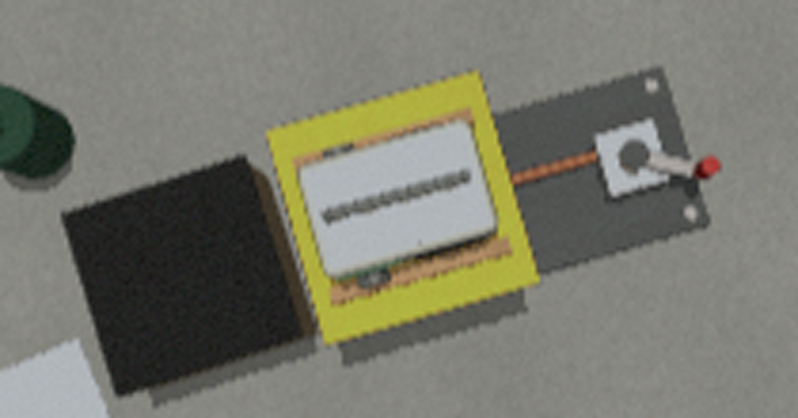

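View pics/scz.png

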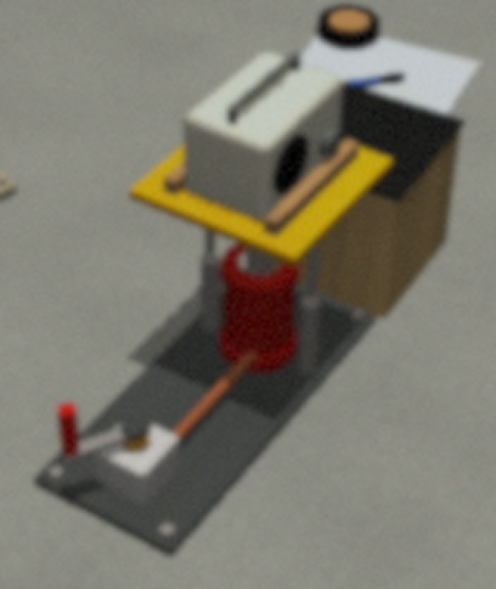

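```bash
cat > geo.py <<'E'
from h import *
from cell import robot
def heights(p):
    """deck z and stand z in one camera, medians over colour masks limited in space"""
    W=cloud(p); H=hsv(p); x,y=W[...,0],W[...,1]
    yel=(H[...,0]>20)&(H[...,0]<32)&(H[...,1]>150)&(H[...,2]>100)&(x>.3)&(x<.62)&(y>-.02)&(y<.28)&(W[...,2]>.1)
    yel=cv2.erode(yel.astype(np.uint8),np.ones((3,3)))>0
    # exclude front/side faces via plane fit residuals
    d=np.median(W[yel],0)
    blk=(H[...,2]<60)&(x>.3)&(x<.56)&(y>.2)&(y<.42)&(W[...,2]>.13)&(W[...,2]<.18)
    blk=cv2.erode(blk.astype(np.uint8),np.ones((3,3)))>0
    return d[2],yel.sum(),np.median(W[blk][:,2]) if blk.sum() else None,blk.sum()
E
python3 - <<'E'
from geo import *
p=dict(np.load("pics/top0.npz"))
for n in("top","scene"): print(n,heights(dict(np.load(f"pics/{n}0.npz"))))
c=np.array([ray(p,*q,.2175) for q in [[209.5,204.7],[265.75,188.6],[281.5,243.85],[225.3,259.9]]])
print(c.round(4),np.linalg.norm(np.diff(c,axis=0),axis=1)); ctr=c.mean(0)
y=(c[0]-c[1]+c[3]-c[2])[:2]; y2=(c[2]-c[1]+c[3]-c[0])[:2]
a1=np.degrees(np.arctan2(y[1],y[0])); a2=np.degrees(np.arctan2(y2[1],y2[0]))
print("deck ctr",ctr,"y yaw",a1,"other",a2)
s=np.array([ray(p,*q,.153) for q in [[154.9,226.7],[205.3,209.9],[221.3,257.9],[170.9,274.7]]]); print(s.round(4))
v=(s[0]-s[1]+s[3]-s[2]); print("stand yaw",np.degrees(np.arctan2(v[1],v[0])), s.mean(0))
a=np.radians(a1); piv=ctr[:2]-.2*np.array([np.cos(a),np.sin(a)]); g=a-np.pi/2-np.radians(120)
print("pivot",piv,"grip",piv+.06*np.array([np.cos(g),np.sin(g)]),"lever yaw",np.degrees(g))
W=cloud(p);H=hsv(p)
# stem top dark circle around zoom (634,155)/3.8+(140,170)
print("stem ray",ray(p,140+634/3.8,170+155/3.8,.075),W[211,307])
# two-view: ray check of white block
o=robot.observe(); M=R.from_rotvec(o["ee_rot"]).as_matrix(); print(M.round(3)); 
E
```

```text
top (np.float64(0.21724866492264747), np.int64(831), np.float64(0.153552717130032), np.int64(2238))
scene (np.float64(0.2175509196738136), np.int64(615), np.float64(0.1540015898238239), np.int64(541))
[[0.5265 0.2302 0.2175]
 [0.5722 0.0667 0.2175]
 [0.4109 0.0231 0.2175]
 [0.367  0.1845 0.2175]] [0.16977809 0.16707863 0.16727864]
deck ctr [0.46913073 0.1261026  0.2175    ] y yaw 105.40034967840266 other -164.43842255328724
[[0.469  0.4035 0.153 ]
 [0.5186 0.2515 0.153 ]
 [0.3726 0.2026 0.153 ]
 [0.3245 0.3532 0.153 ]]
stand yaw 107.90111782406 [0.42117172 0.30268488 0.153     ]
pivot [ 0.52224313 -0.06671616] grip [ 0.50711933 -0.1247788 ] lever yaw -104.59965032159734
stem ray [ 0.52097067 -0.06659893  0.075     ] [ 0.52014407 -0.0669697   0.07625407]
[[ 0.896  0.444 -0.001]
 [ 0.444 -0.896  0.001]
 [-0.    -0.001 -1.   ]]
```

Two independent views agree: the grip is at about (0.508,-0.124), and its distance to the pivot at (0.522,-0.066) is 60 mm. The stand top reads 153.5–154.0 mm and the deck 217.4 mm. I'll move over the grip now.

```bash
python3 -m handwheel '[[25,-19.5,0,0,0,0],[25,-19.5,0,0,0,0],[25,-19.5,0,0,0,0],[25,-19.5,0,0,0,0],[25,-19.5,0,0,0,0],[25,-19.5,0,0,0,0],[25,-19.5,0,0,0,0],[25,-19.5,0,0,0,0],[25,-19.5,0,0,0,0],[25,-19.5,0,0,0,0],[25,-19.5,0,0,0,0],[25,-19.5,0,0,0,0]]' -1
python3 -m handwheel '[[0,0,0,0,0,-0.12],[0,0,0,0,0,-0.12],[0,0,0,0,0,-0.12],[0,0,0,0,0,-0.12],[0,0,0,0,0,-0.12],[0,0,0,0,0,-0.12],[0,0,0,0,0,-0.12]]'
cat > rel.py <<'E'
import sys
from geo import *
# remaining shift (tool mm) and turn to hover/grasp pose
o=robot.observe(); M=R.from_rotvec(o["ee_rot"]).as_matrix(); t=o["tcp_pos"]
tgt=np.array([float(a) for a in sys.argv[1:4]]); yaw=np.radians(float(sys.argv[4]))
T=np.array([[-np.sin(yaw),np.cos(yaw),0],[np.cos(yaw),np.sin(yaw),0],[0,0,-1]]).T
T=np.column_stack([[-np.sin(yaw),np.cos(yaw),0],[np.cos(yaw),np.sin(yaw),0],[0,0,-1]])
print("t",o["time"],"tcp",t.round(4),"yaw",np.degrees(np.arctan2(M[1,1],M[0,1])).round(2),"shift",((tgt-t)@M*1000).round(1),"turn",R.from_matrix(M.T@T).as_rotvec().round(4),"F",o["force"].round(2),"gap",round(o["finger_gap"],3),"q",o["joint_positions"].round(2))
E
python3 rel.py .508 -.124 .205 -14.5
```

```text
time: 1.15
tcp_pos: [0.4535, -0.2328, 0.1998]
ee_rot: [-3.064, -0.689, 0.012]
force: [0.2, -0.5, 0.5]
finger_gap: 0.998
time: 1.73
tcp_pos: [0.4586, -0.2189, 0.1988]
ee_rot: [-2.476, -1.92, 0.006]
force: [-0.6, -0.4, -0.1]
finger_gap: 0.998
t 1.7333 tcp [ 0.4586 -0.2189  0.1988] yaw -14.44 shift [104.2  24.1  -6.2] turn [-0.0091 -0.0021  0.0011] F [-0.57 -0.39 -0.13] gap 0.998 q [ 0.54  0.45 -0.22  1.9   0.13  0.82  0.01]
```

```bash
python3 -m handwheel '[[21,5,-1,-0.003,0,0],[21,5,-1,-0.003,0,0],[21,5,-1,-0.003,0,0],[20,4,-1,0,0,0],[14,3,0,0,0,0],[0,0,0,0,0,0],[0,0,0,0,0,0]]' >/dev/null
python3 rel.py .508 -.124 .140 -14.5
python3 - <<'E'
from geo import *
p=robot.snapshot("wrist"); cv2.imwrite("pics/w1.png",p["color"][:,:,::-1])
p=robot.snapshot("top"); cv2.imwrite("pics/t1.png",cv2.resize(np.ascontiguousarray(p["color"][150:300,230:400,::-1]),None,fx=4,fy=4))
E
```

```text
t 2.3167 tcp [ 0.5035 -0.129   0.2015] yaw -14.36 shift [ 5.9  3.3 61.5] turn [-0.0031 -0.0017  0.0024] F [ 0.51 -0.11  0.06] gap 0.999 q [ 0.35  0.46 -0.22  1.88  0.13  0.83 -0.19]
```

View pics/w1.png

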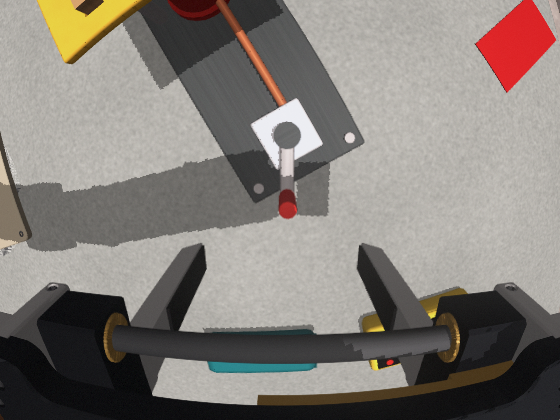

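View pics/t1.png

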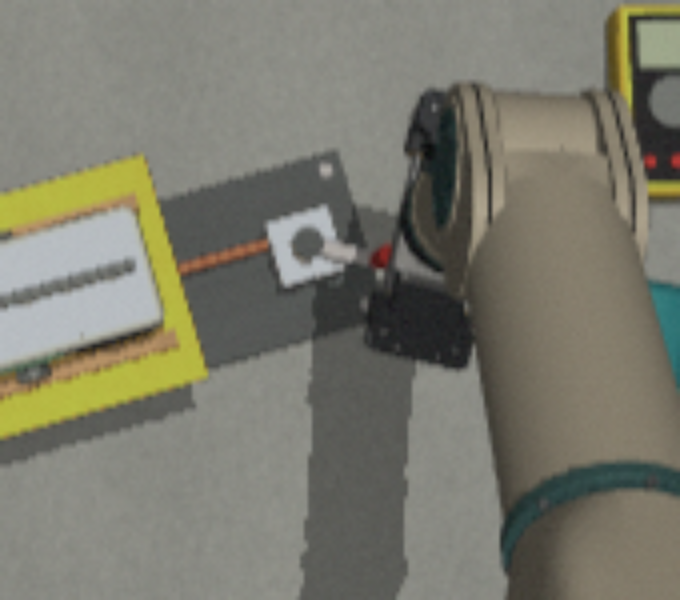

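The wrist view shows the grip at (288,205), with its lever running straight up the image to the stem at (288,134). It sits between the jaws. I'll refine the position with a wrist ray.

```bash
cat > wr.py <<'E'
from geo import *
def wray(p,o,u,v,z):
    f=210/np.tan(np.radians(p["vertical_fov"])/2); a,b=u-p["cx"],v-p["cy"]; r=np.hypot(a,b); th=r/f
    d=np.array([np.sin(th)*a/r,np.sin(th)*b/r,np.cos(th)]); T=p["tool_from_camera"]; M=R.from_rotvec(o["ee_rot"]).as_matrix()
    c=M@T[:3,3]+o["tcp_pos"]; D=M@T[:3,:3]@d; return c+D*(z-c[2])/D[2]
if __name__=="__main__":
    o=robot.observe(); p=robot.snapshot("wrist"); H=hsv(p)
    red=((H[...,0]<8)|(H[...,0]>172))&(H[...,1]>120)&(H[...,2]>50); red[:,:250]=0; red[:,330:]=0; red[:150]=0; red[260:]=0
    k,l,st,ce=cv2.connectedComponentsWithStats(red.astype(np.uint8)); i=1+np.argmax(st[1:,4]); print(st[i],ce[i])
    x0,y0,w,h,_=st[i]
    print("centre@.098",wray(p,o,*ce[i],.098).round(4),"top rim mid @.119",wray(p,o,x0+w/2-.5,y0+w/2-.5,.119).round(4),"bottom end",wray(p,o,x0+w/2-.5,y0+h-w/2-.5,.119).round(4))
    print("stem@.075",wray(p,o,288,134,.075).round(4))
E
python3 wr.py
```

```text
[279 189  18  29 428] [287.01168224 203.14485981]
centre@.098 [ 0.5095 -0.1255  0.098 ] top rim mid @.119 [ 0.5122 -0.1152  0.119 ] bottom end [ 0.5099 -0.1244  0.119 ]
stem@.075 [ 0.5257 -0.0669  0.075 ]
```

```bash
python3 -m handwheel '[[5,4,20,0,0,0],[2,1,25,0,0,0],[0,0,25,0,0,0],[0,0,20,0,0,0],[0,0,12,0,0,0],[0,0,0,0,0,0],[0,0,0,0,0,0]]' >/dev/null
python3 rel.py .509 -.1245 .082 -14.5; python3 wr.py
```

```text
t 3.05 tcp [ 0.5082 -0.135   0.097 ] yaw -15.31 shift [10.4 -2.  15. ] turn [ 0.0009  0.0034 -0.0142] F [-0.05  0.1  -0.47] gap 0.997 q [ 0.32  0.61 -0.18  1.96  0.19  0.58 -0.25]
[ 265  217   29   43 1022] [278.75733855 240.19667319]
centre@.098 [ 0.51   -0.1234  0.098 ] top rim mid @.119 [ 0.5139 -0.1103  0.119 ] bottom end [ 0.5118 -0.1178  0.119 ]
stem@.075 [ 0.5314 -0.0666  0.075 ]
```

```bash
python3 -m handwheel '[[5,-1,6,0,0,-0.007],[5,-1,6,0,0,-0.007],[2,0,4,0,0,0],[0,0,0,0,0,0],[0,0,0,0,0,0]]' >/dev/null
python3 rel.py .5095 -.1245 .082 -14.5
```

```text
t 3.5167 tcp [ 0.5117 -0.1231  0.083 ] yaw -14.52 shift [-2.  -1.8  0.9] turn [ 0.0074  0.0033 -0.0003] F [ 0.24 -0.02 -0.05] gap 1.002 q [ 0.29  0.63 -0.17  1.98  0.2   0.54 -0.27]
```

```bash
python3 -m handwheel '[[-2,-1,1,0.004,0,0],[0,0,0,0,0,0]]' 0.6 >/dev/null
python3 rel.py .5095 -.1245 .082 -14.5; python3 -m handwheel '[[0,0,0,0,0,0],[0,0,0,0,0,0],[0,0,0,0,0,0],[0,0,0,0,0,0]]' 0.6; python3 rel.py .5095 -.1245 .082 -14.5
python3 - <<'E'
from geo import *
p=robot.snapshot("wrist"); cv2.imwrite("pics/w2.png",p["color"][:,:,::-1])
p=robot.snapshot("scene"); cv2.imwrite("pics/s2.png",cv2.resize(np.ascontiguousarray(p["color"][110:300,160:360,::-1]),None,fx=3.1,fy=3.1)); print(heights(p))
p=robot.snapshot("top"); print(heights(p))
E
```

```text
t 3.6833 tcp [ 0.5105 -0.1245  0.0822] yaw -14.46 shift [-0.3 -0.9  0.2] turn [0.0036 0.0033 0.0007] F [ 0.37 -0.2   0.06] gap 0.892 q [ 0.3   0.64 -0.17  1.98  0.2   0.54 -0.26]
time: 4.02
tcp_pos: [0.5108, -0.1251, 0.0827]
ee_rot: [2.48, 1.92, 0.0]
force: [1.1, 0.3, 0.2]
finger_gap: 0.607
t 4.0167 tcp [ 0.5108 -0.1251  0.0827] yaw -14.51 shift [ 0.3 -1.4  0.7] turn [ 0.0046  0.0035 -0.0002] F [1.14 0.34 0.25] gap 0.607 q [ 0.3   0.63 -0.17  1.98  0.2   0.54 -0.26]
(np.float64(0.21765016017556946), np.int64(645), np.float64(0.1539847765588349), np.int64(534))
(np.float64(0.21726642642354835), np.int64(810), np.float64(0.153589364426674), np.int64(2173))
```

View pics/w2.png

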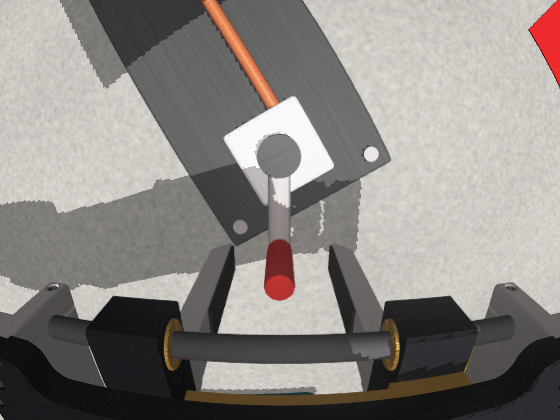

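View pics/s2.png

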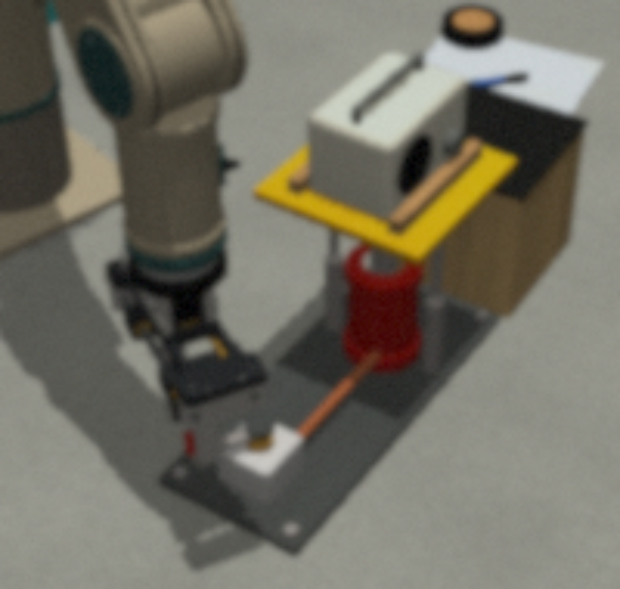

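Grip is centred between the fingers (279 vs the finger mid at 281), at pad height. I'll close.

```bash
python3 -m handwheel '[[0,-0.5,0,0,0,0],[0,0,0,0,0,0],[0,0,0,0,0,0],[0,0,0,0,0,0],[0,0,0,0,0,0],[0,0,0,0,0,0],[0,0,0,0,0,0],[0,0,0,0,0,0]]' 1; python3 -m handwheel '[[0,0,0,0,0,0],[0,0,0,0,0,0],[0,0,0,0,0,0],[0,0,0,0,0,0],[0,0,0,0,0,0]]'; python3 rel.py .5095 -.1245 .082 -14.5;  python3 - <<'E'
from geo import *
p=robot.snapshot("wrist"); cv2.imwrite("pics/w3.png",p["color"][:,:,::-1])
E
```

```text
time: 4.83
tcp_pos: [0.5098, -0.1248, 0.0827]
ee_rot: [2.48, 1.92, -0.001]
force: [-0.5, -0.0, 0.0]
finger_gap: 0.167
time: 5.25
tcp_pos: [0.5098, -0.1248, 0.0826]
ee_rot: [2.48, 1.92, -0.001]
force: [-0.8, -0.5, -0.3]
finger_gap: 0.166
t 5.25 tcp [ 0.5098 -0.1248  0.0826] yaw -14.52 shift [ 0.2 -0.4  0.6] turn [ 0.0037  0.0036 -0.0003] F [-0.82 -0.51 -0.31] gap 0.166 q [ 0.3   0.63 -0.17  1.98  0.2   0.54 -0.27]
```

View pics/w3.png

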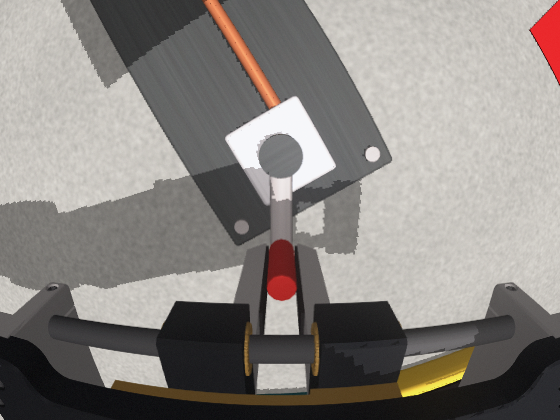

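```bash
cat > st.py <<'E'
from geo import *
import json,os
o=robot.observe(); M=R.from_rotvec(o["ee_rot"]).as_matrix(); t=o["tcp_pos"]
P=np.array([.5248,-.0667]); r=t[:2]-P; th=np.arctan2(r[1],r[0])-np.radians(-104.5); yaw=np.arctan2(M[1,1],M[0,1])+np.radians(14.5)
tan=np.array([-r[1],r[0]])/np.hypot(*r); F=o["force"]
ps=[robot.snapshot(n) for n in("top","scene")]; hs=[heights(p) for p in ps]
dt=hs[0][0]; ds=hs[1][0]
rem=[(h[0]-h[2])*1000 if h[2] else None for h in hs]
print("t %.2f grip ang %.3f yaw %.3f rad %.1fmm z %.4f tilt %s | Ftan %.1f Frad %.1f Fz %.1f | deck top %.4f scene %.4f above stand(mm) %s gap %.3f"%(o["time"],th,yaw,np.hypot(*r)*1000,t[2],M[:2,2].round(3),F[:2]@tan,F[:2]@r/np.hypot(*r),F[2],dt,ds,np.round(np.array(rem,float),1),o["finger_gap"]))
E
python3 st.py
python3 -m handwheel '[[0,1.5,0,0,0,-0.025],[0,1.5,0,0,0,-0.025],[0,1.5,0,0,0,-0.025],[0,1.5,0,0,0,-0.025]]'; python3 st.py
```

```text
t 5.30 grip ang 0.001 yaw -0.000 rad 60.0mm z 0.0826 tilt [ 0.003 -0.004] | Ftan 0.3 Frad -0.3 Fz -0.1 | deck top 0.2171 scene 0.2176 above stand(mm) [63.5 63.5] gap 0.165
time: 5.73
tcp_pos: [0.5152, -0.1259, 0.0826]
ee_rot: [2.374, 2.051, -0.003]
force: [-0.9, 0.3, 0.4]
finger_gap: 0.164
t 5.73 grip ang 0.092 yaw 0.107 rad 60.0mm z 0.0826 tilt [ 0.001 -0.004] | Ftan -0.9 Frad -0.2 Fz 0.4 | deck top 0.2173 scene 0.2175 above stand(mm) [63.8 63.3] gap 0.164
```

```bash
python3 -m handwheel '[[0,1.5,0,0,0,-0.024],[0,1.5,0,0,0,-0.023],[0,1.5,0,0,0,-0.023],[0,1.5,0,0,0,-0.023],[0,0,0,0,0,0]]'; python3 st.py
```

```text
time: 6.25
tcp_pos: [0.5215, -0.1266, 0.0826]
ee_rot: [2.268, 2.17, -0.004]
force: [0.5, 0.4, 1.3]
finger_gap: 0.162
t 6.25 grip ang 0.199 yaw 0.209 rad 60.0mm z 0.0826 tilt [ 0.    -0.004] | Ftan 0.4 Frad -0.4 Fz 1.3 | deck top 0.2173 scene 0.2176 above stand(mm) [63.7 63.5] gap 0.162
```

```bash
python3 -m handwheel '[[0,1.2,0,0,0,-0.02],[0,1.2,0,0,0,-0.02],[0,0,0,0,0,0],[0,0,0,0,0,0],[0,0,0,0,0,0]]'; python3 st.py
```

```text
time: 6.77
tcp_pos: [0.524, -0.1267, 0.0826]
ee_rot: [2.221, 2.217, -0.004]
force: [-1.5, -0.1, 2.0]
finger_gap: 0.162
t 6.77 grip ang 0.240 yaw 0.251 rad 60.0mm z 0.0826 tilt [ 0.001 -0.004] | Ftan -1.5 Frad 0.2 Fz 2.0 | deck top 0.2172 scene 0.2177 above stand(mm) [63.5 63.5] gap 0.162
```

```bash
python3 -m handwheel '[[0,1.3,0,0,0,-0.02],[0,1.3,0,0,0,-0.018],[0,0,0,0,0,0],[0,0,0,0,0,0],[0,0,0,0,0,0]]'>/dev/null; python3 st.py
python3 - <<'E'
from geo import *
p=robot.snapshot("wrist"); cv2.imwrite("pics/w4.png",p["color"][:,:,::-1])
E
```

```text
t 7.28 grip ang 0.282 yaw 0.293 rad 60.0mm z 0.0826 tilt [-0.    -0.004] | Ftan -0.9 Frad -0.1 Fz 1.4 | deck top 0.2172 scene 0.2176 above stand(mm) [63.6 63.6] gap 0.169
```

View pics/w4.png

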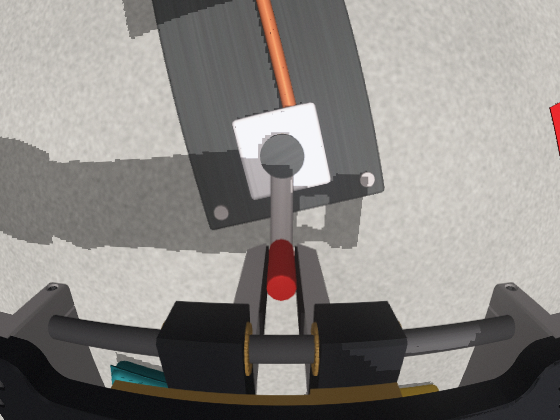

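The grip is still held, the lever is turning with the hand, and the stem stays at (282,155). The deck hasn't moved yet, so I'll continue in small steps.

```bash
python3 -m handwheel '[[0,1.2,0,0,0,-0.02],[0,1.2,0,0,0,-0.019],[0,0,0,0,0,0],[0,0,0,0,0,0],[0,0,0,0,0,0]]'>/dev/null; python3 st.py
```

```text
t 7.85 grip ang 0.325 yaw 0.336 rad 60.0mm z 0.0826 tilt [-0.    -0.004] | Ftan -0.2 Frad 0.4 Fz 2.5 | deck top 0.2173 scene 0.2175 above stand(mm) [63.8 63.5] gap 0.163
```

```bash
python3 -m handwheel '[[0,1.2,0,0,0,-0.02],[0,1.2,0,0,0,-0.019],[0,0,0,0,0,0],[0,0,0,0,0,0],[0,0,0,0,0,0]]'>/dev/null; python3 st.py
```

```text
t 8.37 grip ang 0.368 yaw 0.380 rad 60.0mm z 0.0826 tilt [-0.    -0.004] | Ftan -1.2 Frad -0.5 Fz 2.0 | deck top 0.2164 scene 0.2166 above stand(mm) [62.8 62.5] gap 0.163
```

```bash
python3 -m handwheel '[[0,1.2,0,0,0,-0.02],[0,1.2,0,0,0,-0.019],[0,0,0,0,0,0],[0,0,0,0,0,0],[0,0,0,0,0,0]]'>/dev/null; python3 st.py
```

```text
t 8.88 grip ang 0.411 yaw 0.423 rad 60.0mm z 0.0826 tilt [-0.    -0.004] | Ftan -1.5 Frad -1.2 Fz 0.9 | deck top 0.2139 scene 0.2139 above stand(mm) [60.4 60. ] gap 0.165
```

```bash
python3 -m handwheel '[[0,1.4,0,0,0,-0.021],[0,1.3,0,0,0,-0.019],[0,0,0,0,0,0],[0,0,0,0,0,0],[0,0,0,0,0,0],[0,0,0,0,0,0]]'>/dev/null; python3 st.py
```

```text
t 9.48 grip ang 0.457 yaw 0.467 rad 60.0mm z 0.0826 tilt [-0.001 -0.004] | Ftan -0.5 Frad -0.6 Fz 0.7 | deck top 0.2089 scene 0.2087 above stand(mm) [55.2 54.8] gap 0.162
```

```bash
python3 -m handwheel '[[0,0,0,0,0,0],[0,0,0,0,0,0],[0,0,0,0,0,0],[0,0,0,0,0,0],[0,0,0,0,0,0],[0,0,0,0,0,0]]'>/dev/null; python3 st.py
```

```text
t 10.08 grip ang 0.457 yaw 0.467 rad 59.9mm z 0.0826 tilt [-0.001 -0.004] | Ftan -0.9 Frad -0.3 Fz 1.2 | deck top 0.2030 scene 0.2029 above stand(mm) [49.3 49. ] gap 0.165
```

```bash
python3 -m handwheel '[[0,0,0,0,0,0],[0,0,0,0,0,0],[0,0,0,0,0,0],[0,0,0,0,0,0],[0,0,0,0,0,0],[0,0,0,0,0,0],[0,0,0,0,0,0],[0,0,0,0,0,0],[0,0,0,0,0,0],[0,0,0,0,0,0],[0,0,0,0,0,0],[0,0,0,0,0,0],[0,0,0,0,0,0],[0,0,0,0,0,0],[0,0,0,0,0,0],[0,0,0,0,0,0],[0,0,0,0,0,0],[0,0,0,0,0,0]]'>/dev/null; python3 st.py
```

```text
t 11.68 grip ang 0.457 yaw 0.467 rad 59.9mm z 0.0826 tilt [-0.001 -0.004] | Ftan -0.4 Frad -1.3 Fz 0.9 | deck top 0.1874 scene 0.1875 above stand(mm) [33.8 33.5] gap 0.166
```

```bash
python3 -m handwheel '[[0,0,0,0,0,0],[0,0,0,0,0,0],[0,0,0,0,0,0],[0,0,0,0,0,0],[0,0,0,0,0,0],[0,0,0,0,0,0],[0,0,0,0,0,0],[0,0,0,0,0,0],[0,0,0,0,0,0],[0,0,0,0,0,0],[0,0,0,0,0,0],[0,0,0,0,0,0],[0,0,0,0,0,0],[0,0,0,0,0,0]]'>/dev/null; python3 st.py
```

```text
t 12.95 grip ang 0.456 yaw 0.467 rad 60.0mm z 0.0825 tilt [-0.001 -0.004] | Ftan -0.9 Frad -0.5 Fz 0.8 | deck top 0.1753 scene 0.1754 above stand(mm) [21.8 21.3] gap 0.159
```

```bash
python3 -m handwheel '[[0,0,0,0,0,0],[0,0,0,0,0,0],[0,0,0,0,0,0],[0,0,0,0,0,0],[0,0,0,0,0,0],[0,0,0,0,0,0],[0,0,0,0,0,0],[0,0,0,0,0,0],[0,-1.4,0,0,0,0.023],[0,-1.4,0,0,0,0.023],[0,-1.4,0,0,0,0.023]]'>/dev/null; python3 st.py
```

```text
t 13.97 grip ang 0.411 yaw 0.394 rad 59.9mm z 0.0827 tilt [ 0.002 -0.004] | Ftan 0.8 Frad -0.8 Fz 0.3 | deck top 0.1657 scene 0.1656 above stand(mm) [12.2 11.4] gap 0.164
```

```bash
python3 -m handwheel '[[0,-1.2,0,0,0,0.02],[0,-1.2,0,0,0,0.02],[0,0,0,0,0,0],[0,0,0,0,0,0]]'>/dev/null; python3 st.py
```

```text
t 14.40 grip ang 0.377 yaw 0.353 rad 59.9mm z 0.0827 tilt [ 0.004 -0.004] | Ftan 0.4 Frad -0.6 Fz 0.6 | deck top 0.1619 scene 0.1618 above stand(mm) [8.2 7.9] gap 0.163
```

```bash
python3 -m handwheel '[[0,-1.4,0,0,0,0.015],[0,-1.3,0,0,0,0.015],[0,0,0,0,0,0]]'>/dev/null; python3 st.py
```

```text
t 14.75 grip ang 0.342 yaw 0.320 rad 59.9mm z 0.0827 tilt [ 0.005 -0.004] | Ftan 1.1 Frad -1.2 Fz -0.1 | deck top 0.1592 scene 0.1593 above stand(mm) [5.6 5.4] gap 0.166
```

```bash
python3 -m handwheel '[[0,-1,0,0,0,0.012],[0,0,0,0,0,0],[0,0,0,0,0,0]]'>/dev/null; python3 st.py
```

```text
t 15.10 grip ang 0.329 yaw 0.308 rad 59.9mm z 0.0827 tilt [ 0.005 -0.004] | Ftan 1.3 Frad 0.2 Fz -1.7 | deck top 0.1577 scene 0.1575 above stand(mm) [4.2 3.6] gap 0.166
```

```bash
python3 -m handwheel '[[0,-1.4,0,0,0,0.02],[0,-0.8,0,0,0,0.012],[0,0,0,0,0,0]]'>/dev/null; python3 st.py
```

```text
t 15.45 grip ang 0.294 yaw 0.273 rad 59.9mm z 0.0828 tilt [ 0.006 -0.004] | Ftan 0.8 Frad -0.3 Fz -1.2 | deck top 0.1558 scene 0.1561 above stand(mm) [2.3 2.1] gap 0.163
```

```bash
python3 -m handwheel '[[0,0,0,0,0,0],[0,0,0,0,0,0],[0,0,0,0,0,0]]'>/dev/null; python3 st.py
```

```text
t 15.80 grip ang 0.295 yaw 0.274 rad 59.9mm z 0.0827 tilt [ 0.006 -0.004] | Ftan 1.2 Frad -0.2 Fz -0.1 | deck top 0.1549 scene 0.1552 above stand(mm) [1.4 1.1] gap 0.165
```

```bash
python3 -m handwheel '[[0,0,0,0,0,0],[0,0,0,0,0,0],[0,0,0,0,0,0],[0,-1.2,0,0,0,0.018],[0,-1.2,0,0,0,0.018]]'>/dev/null; python3 st.py; python3 -m handwheel '[[0,-1.2,0,0,0,0.018],[0,0,0,0,0,0],[0,0,0,0,0,0],[0,0,0,0,0,0]]'>/dev/null; python3 st.py; python3 st.py
```

```text
t 16.32 grip ang 0.258 yaw 0.236 rad 59.9mm z 0.0827 tilt [ 0.006 -0.004] | Ftan 1.2 Frad -0.9 Fz -0.6 | deck top 0.1536 scene 0.1539 above stand(mm) [-0.  -0.2] gap 0.165
t 16.75 grip ang 0.234 yaw 0.217 rad 59.9mm z 0.0828 tilt [ 0.006 -0.004] | Ftan 1.3 Frad -0.7 Fz -1.3 | deck top 0.1532 scene 0.1537 above stand(mm) [-0.5 -0.3] gap 0.163
t 16.85 grip ang 0.234 yaw 0.217 rad 59.9mm z 0.0828 tilt [ 0.006 -0.004] | Ftan 1.3 Frad 0.4 Fz -1.1 | deck top 0.1532 scene 0.1538 above stand(mm) [-0.3 -0.2] gap 0.165
```

```bash
python3 -m handwheel '[[0,-2,0,0,0,0.034],[0,-2,0,0,0,0.034],[0,-2,0,0,0,0.034],[0,-2,0,0,0,0.034],[0,0,0,0,0,0],[0,0,0,0,0,0]]'>/dev/null; python3 st.py; python3 - <<'E'
from cell import robot
o=robot.observe(); print(o["force"],o["ft_torque"])
E
```

```text
t 17.45 grip ang 0.083 yaw 0.066 rad 59.9mm z 0.0828 tilt [ 0.006 -0.004] | Ftan 2.4 Frad -0.1 Fz -1.9 | deck top 0.1533 scene 0.1537 above stand(mm) [-0.2 -0.3] gap 0.166
[ 1.56602196  0.20353936 -1.64270013] [-0.01103917 -0.29170887  0.11406948]
```

```bash
cat > nip.py <<'E'
from geo import *
fs=[];ts=[]
o=robot.observe()
M=R.from_rotvec(o["ee_rot"]).as_matrix(); t=o["tcp_pos"]
P=np.array([.5248,-.0667]); r=t[:2]-P; th=np.arctan2(r[1],r[0])-np.radians(-104.5); yaw=np.arctan2(M[1,1],M[0,1])+np.radians(14.5)
tan=np.array([-r[1],r[0]])/np.hypot(*r)
ft=o["force"][:2]@tan; tz=o["ft_torque"][2]
p=robot.snapshot("wrist"); H=hsv(p)
red=((H[...,0]<8)|(H[...,0]>172))&(H[...,1]>120)&(H[...,2]>50); red[:,:240]=0; red[:,330:]=0; red[:230]=0; red[310:]=0
print("t %.2f ang %.4f yaw %.4f Ftan %.2f Tz %.3f equiv N %.1f F %s T %s gripcol %.1f"%(o["time"],th,yaw,ft,tz,(ft*.06+tz)/.06,o["force"].round(1),o["ft_torque"].round(2),np.argwhere(red)[:,1].mean()))
E
python3 nip.py; python3 -m handwheel '[[0,-2,0,0,0,0.034],[0,-2,0,0,0,0.034],[0,0,0,0,0,0],[0,0,0,0,0,0]]'>/dev/null; python3 nip.py;python3 -m handwheel '[[0,-1,0,0,0,0.017],[0,0,0,0,0,0],[0,0,0,0,0,0]]'>/dev/null; python3 nip.py; python3 -m handwheel '[[0,0,0,0,0,0]]'>/dev/null; python3 nip.py
```

```text
t 17.55 ang 0.0826 yaw 0.0663 Ftan 1.51 Tz 0.114 equiv N 3.4 F [ 1.6  0.2 -1.6] T [-0.01 -0.29  0.11] gripcol 281.4
t 17.93 ang 0.0109 yaw -0.0089 Ftan 0.99 Tz 0.169 equiv N 3.8 F [ 0.9 -0.4 -1.6] T [ 0.07 -0.4   0.17] gripcol 281.4
t 18.23 ang -0.0074 yaw -0.0273 Ftan 1.15 Tz 0.151 equiv N 3.7 F [ 1.4  0.9 -1. ] T [-0.04 -0.37  0.15] gripcol 281.4
t 18.37 ang -0.0065 yaw -0.0272 Ftan 1.95 Tz 0.200 equiv N 5.3 F [ 2.   0.  -0.6] T [ 0.01 -0.24  0.2 ] gripcol 281.4
```

```bash
python3 -m handwheel '[[0,-1,0,0,0,0.015],[0,-1,0,0,0,0.015],[0,0,0,0,0,0]]'>/dev/null; python3 nip.py;python3 -m handwheel '[[0,-1,0,0,0,0.015],[0,0,0,0,0,0],[0,0,0,0,0,0]]'>/dev/null; python3 nip.py; python3 -m handwheel '[[0,0,0,0,0,0]]'>/dev/null; python3 nip.py
```

```text
t 18.67 ang -0.0383 yaw -0.0602 Ftan 0.76 Tz 0.219 equiv N 4.4 F [ 0.9  0.4 -1.6] T [ 0.05 -0.28  0.22] gripcol 281.4
t 18.97 ang -0.0481 yaw -0.0755 Ftan 1.69 Tz 0.267 equiv N 6.1 F [ 1.7 -0.1 -2.2] T [-0.02 -0.32  0.27] gripcol 281.5
t 19.10 ang -0.0472 yaw -0.0754 Ftan 1.95 Tz 0.254 equiv N 6.2 F [ 2.  -0.  -1.1] T [ 0.   -0.3   0.25] gripcol 281.5
```

```bash
python3 -m handwheel '[[0,-1.2,0,0,0,0.008],[0,-1.2,0,0,0,0.008],[0,0,0,0,0,0],[0,0,0,0,0,0]]'>/dev/null; python3 nip.py;python3 -m handwheel '[[0,0,0,0,0,0]]'>/dev/null; python3 nip.py
```

```text
t 19.48 ang -0.0617 yaw -0.0929 Ftan 2.55 Tz 0.283 equiv N 7.3 F [ 2.5 -0.5 -1.2] T [-0.2  -0.52  0.28] gripcol 281.7
t 19.62 ang -0.0610 yaw -0.0928 Ftan 2.89 Tz 0.273 equiv N 7.4 F [ 2.9 -0.4 -1.5] T [-0.15 -0.51  0.27] gripcol 281.7
```

```bash
python3 -m handwheel '[[0,-1.6,0,0,0,0.004],[0,-1.4,0,0,0,0.004],[0,0,0,0,0,0],[0,0,0,0,0,0]]'>/dev/null; python3 nip.py;python3 -m handwheel '[[0,0,0,0,0,0]]'>/dev/null; python3 nip.py
```

```text
t 20.00 ang -0.0724 yaw -0.1020 Ftan 2.57 Tz 0.327 equiv N 8.0 F [ 2.8  0.3 -4.8] T [-0.35 -0.64  0.33] gripcol 282.0
t 20.13 ang -0.0730 yaw -0.1020 Ftan 3.68 Tz 0.281 equiv N 8.4 F [ 3.4 -1.4 -4.7] T [-0.36 -0.72  0.28] gripcol 282.0
```

```bash
python3 -m handwheel '[[0,-1.8,0,0,0,0.006],[0,-1.8,0,0,0,0.006],[0,0,0,0,0,0],[0,0,0,0,0,0]]'>/dev/null; python3 nip.py;python3 -m handwheel '[[0,0,0,0,0,0]]'>/dev/null; python3 nip.py;  python3 -m handwheel '[[0,0,0,0,0,0]]'>/dev/null; python3 nip.py
```

```text
t 20.52 ang -0.0842 yaw -0.1156 Ftan 4.65 Tz 0.377 equiv N 10.9 F [ 4.1 -2.4 -6.2] T [-0.39 -0.71  0.38] gripcol 282.3
t 20.65 ang -0.0841 yaw -0.1157 Ftan 4.96 Tz 0.363 equiv N 11.0 F [ 4.6 -1.8 -5.6] T [-0.41 -0.78  0.36] gripcol 282.3
t 20.78 ang -0.0843 yaw -0.1157 Ftan 4.49 Tz 0.273 equiv N 9.0 F [ 4.3 -1.3 -6.3] T [-0.41 -0.78  0.27] gripcol 282.3
```

```bash
python3 -m handwheel '[[0,1.2,0,0,0,-0.02],[0,1.2,0,0,0,-0.02],[0,0,0,0,0,0]]'>/dev/null; python3 nip.py; python3 -m handwheel '[[0,0,0,0,0,0],[0,0,0,0,0,0],[0,0,0,0,0,0],[0,0,0,0,0,0],[0,0,0,0,0,0],[0,0,0,0,0,0]]' -0.2; python3 nip.py; python3 st.py; python3 -c "
from geo import *
p=robot.snapshot('wrist'); cv2.imwrite('pics/w5.png',p['color'][:,:,::-1])"
```

```text
t 21.08 ang -0.0580 yaw -0.0723 Ftan 4.20 Tz 0.107 equiv N 6.0 F [ 4.4 -0.  -3.1] T [-0.37 -0.67  0.11] gripcol 282.1
time: 21.63
tcp_pos: [0.5012, -0.123, 0.083]
ee_rot: [2.548, 1.821, 0.008]
force: [-0.2, -0.2, 0.3]
finger_gap: 0.55
t 21.63 ang -0.1440 yaw -0.0770 Ftan -0.14 Tz 0.023 equiv N 0.2 F [-0.2 -0.2  0.3] T [0.05 0.02 0.02] gripcol 296.6
t 21.68 grip ang -0.144 yaw -0.077 rad 61.1mm z 0.0830 tilt [ 0.01  -0.005] | Ftan -0.1 Frad 0.4 Fz 0.3 | deck top 0.1534 scene 0.1539 above stand(mm) [-0.1 -0.1] gap 0.584
```

View pics/w5.png

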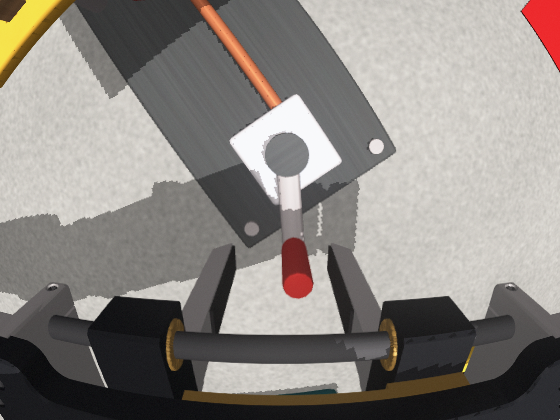

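Let go: the grip sits free between the fingers (at 297, fingers at 235 and 330). I'll open fully and retreat straight up.

```bash
python3 -m handwheel '[[0,3,0,0,0,0],[0,2,0,0,0,0],[0,0,0,0,0,0],[0,0,0,0,0,0],[0,0,0,0,0,0],[0,0,0,0,0,0]]' -1; python3 -m handwheel '[[0,0,-12,0,0,0],[0,0,-18,0,0,0],[0,0,-20,0,0,0],[0,0,-20,0,0,0],[0,0,-20,0,0,0],[0,0,-15,0,0,0],[0,0,0,0,0,0],[0,0,0,0,0,0]]'; python3 st.py; python3 wr.py; python3 -c "
from geo import *
p=robot.snapshot('wrist'); cv2.imwrite('pics/w6.png',p['color'][:,:,::-1])
p=robot.snapshot('scene'); cv2.imwrite('pics/s6.png',p['color'][:,:,::-1])"
```

```text
time: 22.33
tcp_pos: [0.5073, -0.1249, 0.0831]
ee_rot: [2.547, 1.82, 0.009]
force: [0.7, 0.4, -0.3]
finger_gap: 0.978
time: 23.0
tcp_pos: [0.5042, -0.1238, 0.1911]
ee_rot: [2.55, 1.823, 0.004]
force: [-0.5, -0.6, -0.4]
finger_gap: 1.002
t 23.00 grip ang -0.093 yaw -0.076 rad 60.7mm z 0.1911 tilt [ 0.006 -0.004] | Ftan -0.3 Frad 0.8 Fz -0.4 | deck top 0.1534 scene 0.1538 above stand(mm) [-0.2 -0.3] gap 1.002
[279 197  19  31 480] [287.20833333 212.23541667]
centre@.098 [ 0.5095 -0.1254  0.098 ] top rim mid @.119 [ 0.5133 -0.1144  0.119 ] bottom end [ 0.5101 -0.124   0.119 ]
stem@.075 [ 0.532  -0.0629  0.075 ]
```

View pics/w6.png

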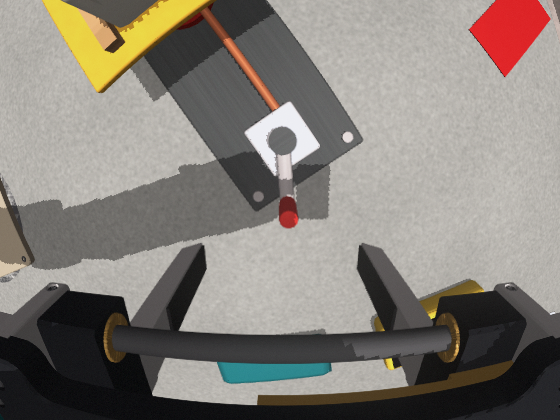

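View pics/s6.png

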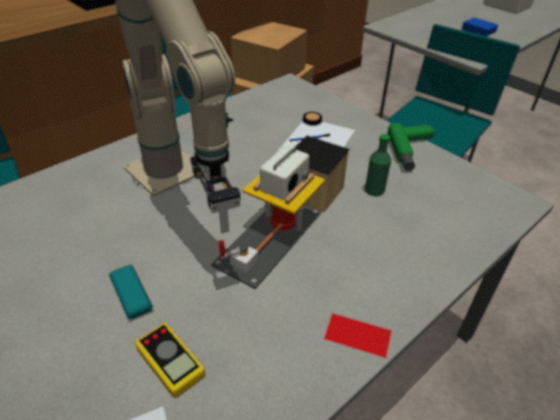

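The grip is back at its original measured place (0.5095,-0.1254), so the valve is shut. The deck is level and not moving, and nothing else has been disturbed.

```bash
python3 -c "
from cell import robot
print(robot.finish_job())"
```

```text
the job is handed in; nothing more can be done
None
```

The job is done and handed in at 23 s of the 61 s allowed. The deck with the radio is level with the stand, and the valve is shut, nipped up and released.

- **Lowering:** I gripped the red handle and opened the valve to about 0.46 rad at the grip. The deck began sinking at about 0.34 rad. It sank at roughly 10 mm/s at most, and I slowed it to about 3 mm/s near the end.
- **Level:** the last checks put the deck 0.2 mm (top camera) and 0.3 mm (scene camera) below the stand top. It stayed there after I let go.
- **Valve shut:** after release, the wrist camera put the grip at (0.5095, -0.1254), within 0.1 mm of where it was before I touched it.
- **Nip:** the lever was pushed about 0.084 rad past shut, roughly 10–11 N. The force and moment readings were noisy and gave 9.0–11.0 N. The tangential force alone read only about 5 N, because the hand's twisting moment carried the rest, so this figure is less certain than the others.
- **Release:** as the fingers opened, the hand sprang about 5 mm clockwise. I took no reading until it was clear, when the tool force was near zero.
- **Other things:** the meter, case, flask and radio look undisturbed in the final scene picture, and the arm is clear above the valve.

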